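# Press the red spice box home on its caddy base

### The job

Pick up the red spice box, set it over the two studs of the white caddy base, long side along long side, and press it down until the studs are fully home in its sockets and it sits flush on the base, then let go. Leave the yellow and blue spice boxes where they stand.

Things in the scene. Friction and masses are not known exactly. Their poses are not given: they have to be found in the camera images.
- red_box_mid (a point): closed red plastic spice box, 100 long (its x) x 50 wide (its y) x 62 mm high, about 0.2 kg, standing loose on the slab; grip it across its width. Underneath are two open sockets along its length, 44 (x) x 42 (y) x 33 mm deep, centred 24 either side of the middle. Same turned half round. This point is its centre, 31 mm above its underside; z up.
- base_deck (a point): white base screwed to the slab: plate 116 long (x) x 66 (y) x 14 mm, two grey studs 30 high, 24 either side of its middle in x, 36 wide, tapered to 16 on top to lead the box in. Spring tongues on the studs stop a box merely set down about 8 proud; about 10 N pushes it home, where it stays. This point: centre of the plate's top face, z up; the red box's centre is 31 above it when home.
- yellow_box_mid (a point): closed stackable plastic spice box, all yellow with small pale labels, 100 long (its x) x 50 wide (its y) x 62 mm high, about 0.2 kg, standing loose on the slab, not to be moved. This point is its centre, 31 mm above its underside; z up.
- blue_box_mid (a point): closed stackable plastic spice box, all blue with small pale labels, 100 long (its x) x 50 wide (its y) x 62 mm high, about 0.2 kg, standing loose on the slab, not to be moved. This point is its centre, 31 mm above its underside; z up.
Things that resemble listed ones, but are neither listed nor needed, are in the scene too. Of the things like the part that bears red_box_mid, leave any that is orange; of the rest the smaller one is meant.

How it is judged:
By the outcome, as a careful person would: the job done as asked, in the order asked, and still so for the second after the job is handed in, with the robot touching nothing.
It also fails if it takes over 42 s, if anything falls off the work surface, if the arm or the gripper's body presses on something with over 40 N, if the wrist force passes 120 N, or if a joint passes its speed limit or range.

### The arm

A 6-joint arm with a two-finger parallel gripper is mounted at the origin on the work surface. World frame = base frame: x ahead of the robot, y to its left, z up, the work surface at z = 0. Lengths are in m, angles in rad, forces in N, time in s.
With the tool pointing down it reaches from about 0.375 to 0.9 m from the base axis. Payload 3.1 kg.
Tool frame: the origin (TCP) lies at the very end of the fingers, on their centre line; the grasp point (between the pads) lies 19 mm behind it; z points along the fingers, y is the line along which they close (so a half turn about z gives the same grasp; the last joint's range is limited). The gripper opens to 87 mm and grips with 3 to 60 N. Pads are 19 mm wide; open, the fingers measure 117 mm over their backs; the gripper's body (75 mm by 190 mm) begins 51 mm behind the grasp point.
Start: joints at [-1.292, 0.527, 1.433, -0, 1.181, -0.178], TCP at [0.276, -0.561, 0.223] pointing down, gripper open.
Joint ranges: [-3.08, 3.08], [-0.75, 2.2], [0.22, 2.44], [-1.43, 4.57], [0, 2.65], [-2.85, 2.85]. Speed limits (rad/s): [2.79, 2.79, 3.14, 3.14, 3.14, 3.14].

### API

Orientations are given as a unit quaternion [x, y, z, w].
In Python, from rig import robot gives the robot as it stands. The module is installed in compiled form; this text tells all that it offers.
- The arm moves only by the tool servo_tool, never from a script. Its argument "rows" is one flat list of numbers, 5 for each row, row after row: the closure, from -1 (fully open) to 1 (shut), so that 0 is half open, then the shift along the tool's x, y, z in m, then the turn about the tool's z in degrees. A call has 1 to 5 rows; each row shifts and turns the commanded pose from where the row before left it, along the tool's axes as they then stand; what a row does not reach is not made up. A row lasts 1/12 s, in which the tool goes at most 41.7 mm and 7.16 degrees, less where a joint would pass 70% of its speed; a pose out of reach is approached as far as the arm can. A call with a gripper value outside its range is refused whole. The fingers move at their own pace and stop on an object; "newtons" is the grip in N (left out, the last holds). Time passes only in rows, so rows that do not move let the fingers close. It gives the time, the measured TCP pose, the force, the opening and the grip force at its end, in the units of the state.
- robot.get_obs(): the state, without advancing time (a new reading comes with each control period).
- robot.camera(name): name is "scene" or "top" or "wrist"; returns a dict with "pixels" (400x640x3 uint8, red, green, blue), "intrinsics" (3x3 intrinsics, pixels), "dist" ([k1, k2, p1, p2, k3] as OpenCV has them; the pictures are not rectified), "rvec" (rotation vector, rad) and "tvec" (3), from world to camera coordinates, as OpenCV has them; the wrist camera has in their place "mount" (4x4, takes a point from camera to tool coordinates, whose origin is the TCP and whose axes are the flange's). Camera axes: x right, y down, z forward; pixel columns grow to the right and rows downward; lengths in m; the calibration is good to about 2 mm. A picture is of the moment at which its call begins: read the wrist's pose just before it. There is no depth.
- robot.hand_in(): hands the job in; it is judged then, once.
Trained networks look in a picture, given as the dict that the camera call returned (one of the last four; its "shot" number tells which), for a name from the list of things; names that differ only in an ending like _2 or _b are one class to them, and where a whole thing is asked for, a point or a joint stands for the part that bears it (a point fixed in the world has none). Each returns a list of dicts, best first, with "score" (0 to 1); they miss things now and then, are a little off and sometimes report something else, mostly with a low value. They report only what shows in the picture. A call takes as long as a camera call. They do not tell look-alikes from the thing itself.
- robot.spot_in(picture, query): "at" ([x, y, z] in m, in world coordinates, good to about 4 mm: the middle of the surface that is visible of it).
- robot.outline_of(picture, query): "region" (400x640 bool, what is visible of it).
- robot.place_of(picture, query): "at" ([x, y, z] in m, in world coordinates, good to about 4 mm: a listed point, or the origin of a listed thing).
The state is a dict: "time": time; "q": joint angles; "joint_velocities": joint speeds; "joint_torque": joint torques, N m; "position": TCP position; "tool_rot": TCP orientation; "ft_force": force on the tool from outside, world axes, zero at the start; "moment": the same for the moment, N m; "grip_width": finger opening in m; "grip_force": force on a finger pad.
Only numpy, scipy, OpenCV 4.12 (cv2) and the standard library are available. Lean on these libraries where they do the work, as an engineer would, in place of code of your own. Each camera call takes 0.05 s, during which the arm holds its last target. There are 200 camera calls.

## Working session

There is one attempt and no reset: what is moved stays moved. The work goes in short steps, Python scripts to look and compute and a tool call to move; the robot and the scene stay as the last step left them, time stands still between calls to the robot, and variables do not carry over. Pictures are saved under pics/ and viewed, at most 10 in all, crops included, and the job is handed in when it is done.

Besides the shell and the picture viewer there is one more tool, called after "Emit:" as name(argument=value, ...), one argument or row to a line, values as JSON. servo_tool: Moves the arm, as the interface text tells. Its arguments: {"type":"object","properties":{"rows":{"type":"array","items":{"type":"number"}},"newtons":{"type":"number"}},"required":["rows"]}

```bash
mkdir -p pics; python3 - <<'E'
from rig import robot
import cv2,numpy as np
o=robot.get_obs();print({k:np.round(v,4).tolist() for k,v in o.items()})
for n in("top","scene"):
    p=robot.camera(n);cv2.imwrite(f"pics/{n}0.png",p["pixels"][:,:,::-1])
    for q in("red_box_mid","base_deck","yellow_box_mid","blue_box_mid"):
        print(n,q,[(np.round(d["at"],3).tolist(),round(d["score"],2)) for d in robot.place_of(p,q)])
    print(p["intrinsics"].tolist(),p["rvec"],p["tvec"],p["dist"])
E
```

```text
{'time': 0.0, 'q': [-1.2915, 0.5285, 1.4339, -0.0, 1.1814, -0.1785], 'joint_velocities': [-0.0014, 0.001, -0.0012, 0.0014, 0.0019, -0.0006], 'joint_torque': [-0.0001, -44.0043, -17.6595, 0.0633, 0.0583, -0.0002], 'position': [0.276, -0.5599, 0.2216], 'tool_rot': [0.9739, 0.2269, -0.0001, -0.0011], 'ft_force': [-0.7883, -0.7079, 0.4234], 'moment': [0.01, 0.0018, 0.0361], 'grip_force': 0.0, 'grip_width': 0.0872}
top red_box_mid [([0.469, 0.102, 0.032], 0.78), ([0.631, 0.115, 0.037], 0.77)]
top base_deck [([0.458, -0.08, 0.014], 0.83)]
top yellow_box_mid [([0.47, 0.271, 0.032], 0.75), ([0.51, -0.259, 0.028], 0.31)]
top blue_box_mid [([0.513, -0.258, 0.029], 0.63), ([0.456, -0.08, 0.015], 0.48)]
[[447.6877693701883, 0.0, 315.5343845492655], [0.0, 447.6877693701883, 198.29354416273927], [0.0, 0.0, 1.0]] [ 2.17629034 -2.17600235  0.15355609] [0.00167383 0.48358919 0.78697948] [0.00271259 0.         0.         0.         0.        ]
scene red_box_mid [([0.318, 0.158, 0.029], 0.96), ([0.466, 0.104, 0.033], 0.95), ([0.63, 0.112, 0.039], 0.81)]
scene base_deck [([0.457, -0.079, 0.018], 0.83)]
scene yellow_box_mid [([0.473, 0.268, 0.029], 0.91)]
scene blue_box_mid [([0.517, -0.258, 0.029], 0.83)]
[[501.2558450548898, 0.0, 314.9226470064452], [0.0, 501.2558450548898, 207.91993494002327], [0.0, 0.0, 1.0]] [ 2.1109029   1.34151566 -0.4798825 ] [-0.20033058 -0.27437     1.22550502] [-0.0464575  0.         0.         0.         0.       ]
```

View pics/top0.png

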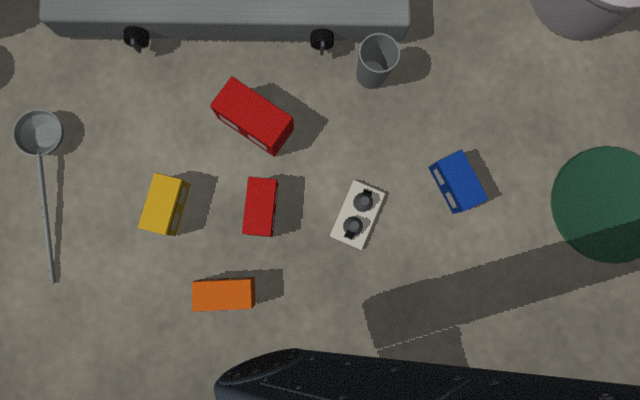

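View pics/scene0.png

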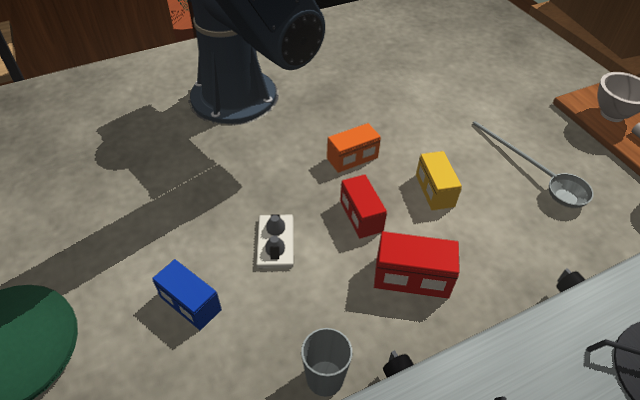

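```bash
cat >fit.py <<'E'
from rig import robot
import cv2,numpy as np
from scipy.optimize import minimize
def cam(n):
    o=robot.get_obs();p=robot.camera(n)
    if "mount" in p:
        from scipy.spatial.transform import Rotation as R
        T=np.eye(4);T[:3,:3]=R.from_quat(o["tool_rot"]).as_matrix();T[:3,3]=o["position"]
        W=np.linalg.inv(T@np.array(p["mount"]));p["rvec"]=cv2.Rodrigues(W[:3,:3])[0];p["tvec"]=W[:3,3]
    return p
def corners(x,L,W,z0,z1):
    c,s=np.cos(x[2]),np.sin(x[2])
    return np.array([[x[0]+c*a-s*b,x[1]+s*a+c*b,z] for a in(-L/2,L/2) for b in(-W/2,W/2) for z in(z0,z1)])
def proj(P,p): return cv2.projectPoints(P,np.array(p["rvec"]),np.array(p["tvec"]),np.array(p["intrinsics"]),np.array(p["dist"]))[0][:,0]
def render(x,p,boxes):
    m=np.zeros((1600,2560),np.uint8)
    for b in boxes:
        h=cv2.convexHull(((proj(corners(x,*b),p)+.5)*4).astype(np.int32));cv2.fillConvexPoly(m,h,1)
    return cv2.resize(m.astype(np.float32),(640,400),interpolation=cv2.INTER_AREA)
def fit(x0,views,boxes):
    """views: list of (picture, mask); x=[X,Y,yaw]"""
    def cost(u):
        x=u*[.01,.01,.1]; 
        r=[1-np.minimum(f:=render(x,p,boxes),m).sum()/np.maximum(f,m).sum() for p,m in views]
        return sum(r)
    u0=np.array(x0)/[.01,.01,.1]
    r=minimize(cost,u0,method="Nelder-Mead",options=dict(initial_simplex=np.vstack([u0,u0+np.diag([.8,.8,2])]),xatol=.01,fatol=1e-4))
    return r.x*[.01,.01,.1],r.fun/len(views)
def mask(p,q,near):
    """outline whose centroid is nearest the projected expected point"""
    c=proj(np.array([near],float),p)[0]
    L=[d["region"] for d in robot.outline_of(p,q)]
    if not L: return None
    d=[np.hypot(*(np.argwhere(m).mean(0)[::-1]-c)) for m in L];i=int(np.argmin(d))
    return L[i].astype(np.float32) if d[i]<20 else None
BOX=[(.1,.05,0,.062)]
def base_boxes(): return [(.116,.066,0,.014)]
E
python3 - <<'E'
from fit import *
P=[cam(n) for n in("top","scene")]
for q,c,y0 in(("red_box_mid",(.468,.103,.031),-.0),("yellow_box_mid",(.471,.27,.031),-.2),("blue_box_mid",(.515,-.258,.031),.4)):
    V=[(p,m) for p in P if (m:=mask(p,q,c)) is not None]
    print(q,len(V),min((fit([c[0],c[1],y0+d],V,BOX) for d in(-.25,.25)),key=lambda r:r[1]))
    for v in V: print("  single",fit([c[0],c[1],y0],[v],BOX))
V=[]
for p in P:
    m=mask(p,"base_deck",(.458,-.08,.014)); V.append((p,m))
print("base",[fit([.458,-.08,-.4],v,base_boxes()) for v in(V,V[:1],V[1:])])
E
```

```text
red_box_mid 2 (array([ 0.46597292,  0.10052221, -0.09808447]), np.float64(0.05052056908607483))
  single (array([ 0.46644204,  0.10082156, -0.0944462 ]), np.float64(0.028245747089385986))
  single (array([ 0.46365359,  0.10032952, -0.12027194]), np.float64(0.0628156065940857))
yellow_box_mid 2 (array([ 0.470365  ,  0.27149357, -0.25472659]), np.float64(0.04000845551490784))
  single (array([ 0.47111062,  0.27150593, -0.25185486]), np.float64(0.03561466932296753))
  single (array([ 0.46881274,  0.27144135, -0.2592851 ]), np.float64(0.039064228534698486))
blue_box_mid 2 (array([ 0.51323971, -0.25727616,  0.46508947]), np.float64(0.026992708444595337))
  single (array([ 0.51322703, -0.25704071,  0.45264366]), np.float64(0.02703535556793213))
  single (array([ 0.51220289, -0.25725686,  0.47430688]), np.float64(0.022179484367370605))
base [(array([ 0.45412789, -0.0760537 , -0.41180709]), np.float64(0.054380565881729126)), (array([ 0.45569213, -0.07525187, -0.41395452]), np.float64(0.04354381561279297)), (array([ 0.4533776 , -0.07616773, -0.41254228]), np.float64(0.03539407253265381))]
```

Emit:
servo_tool(
  rows=[-1,0.025,-0.0235,0,0,-1,0.025,-0.0235,0,0,-1,0.025,-0.0235,0,0,-1,0.025,-0.0235,0,0,-1,0.025,-0.0235,0,0],
)

```text
time: 1.42
position: [0.3367, -0.3986, 0.2226]
tool_rot: [0.974, 0.227, 0.0, 0.0]
ft_force: [0.6, 0.3, -0.3]
grip_width: 0.0869
grip_force: 0.0
```

Emit:
servo_tool(
  rows=[-1,0.025,-0.0235,0,0,-1,0.025,-0.0235,0,0,-1,0.025,-0.0235,0,0,-1,0.025,-0.0235,0,0,-1,0.025,-0.0235,0,0],
)

```text
time: 1.83
position: [0.397, -0.2379, 0.2228]
tool_rot: [0.974, 0.227, 0.0, 0.0]
ft_force: [0.4, -0.7, 0.9]
grip_width: 0.0871
grip_force: 0.0
```

Emit:
servo_tool(
  rows=[-1,0.025,-0.0235,0,0,-1,0.025,-0.0235,0,0,-1,0.025,-0.0235,0,0,-1,0.025,-0.0235,0,0,-1,0.025,-0.0235,0,0],
)

```text
time: 2.25
position: [0.4573, -0.0771, 0.2228]
tool_rot: [0.974, 0.227, 0.0, 0.0]
ft_force: [-0.0, -1.0, -0.3]
grip_width: 0.0869
grip_force: 0.0
```

Emit:
servo_tool(
  rows=[-1,0,0,0,7.1,-1,0,0,0,7.1,-1,0,0,0,7.1,-1,0,0,0,7.1,-1,0,0,0,7.1],
)

```text
time: 2.67
position: [0.457, -0.0784, 0.2227]
tool_rot: [0.997, -0.084, 0.0, 0.0]
ft_force: [-0.9, 0.5, 0.4]
grip_width: 0.0871
grip_force: 0.0
```

Emit:
servo_tool(
  rows=[-1,0,0,0,7.1,-1,0,0,0,7.1,-1,0,0,0,0,-1,0,0,0,0],
)

```text
time: 3.0
position: [0.4569, -0.0787, 0.2227]
tool_rot: [0.979, -0.202, 0.0, 0.0]
ft_force: [-0.0, -0.2, 0.2]
grip_width: 0.087
grip_force: 0.0
```

```bash
cat >>fit.py <<'E'
def togo(x,y,yaw,z=None):
    from scipy.spatial.transform import Rotation as R
    o=robot.get_obs();M=R.from_quat(o["tool_rot"]).as_matrix();p=o["position"]
    t=np.arctan2(M[1,0],M[0,0]);d=np.array([x-p[0],y-p[1],0 if z is None else z-p[2]])
    print("t",o["time"],"tcp",np.round(p,4),"yaw",round(t,4),"tool shift mm",np.round(M.T@d*1e3,1),"turn deg",round(np.degrees((t-yaw+np.pi)%(2*np.pi)-np.pi),2),"F",np.round(o["ft_force"],1),"w",round(o["grip_width"],4))
E
python3 - <<'E'
from fit import *
togo(.456,-.078,-.412)
p=cam("wrist");cv2.imwrite("pics/w1.png",p["pixels"][:,:,::-1])
m=mask(p,"base_deck",(.456,-.078,.014))
print([(d["score"],d["at"]) for d in robot.place_of(p,"base_deck")])
if m is not None:
    print(m.sum(),fit([.456,-.078,-.41],[(p,m)],base_boxes()))
    i=np.argwhere(m>0);print(i.min(0),i.max(0))
print(p["mount"])
E
```

```text
t 3.0 tcp [ 0.4569 -0.0787  0.2227] yaw -0.4064 tool shift mm [-1.1 -0.3 -0. ] turn deg 0.32 F [-0.  -0.2  0.2] w 0.087
[(0.93, [0.4577, -0.0754, 0.0145])]
5250.0 (array([ 0.4560536 , -0.07497735, -0.41085773]), np.float64(0.029507160186767578))
[120 293] [215 350]
[[ 4.50168161e-04 -9.53592438e-01 -3.01100084e-01  8.34040799e-02]
 [ 9.99999658e-01  6.38344102e-04 -5.26576079e-04 -4.26771873e-04]
 [ 6.94344430e-04 -3.01099744e-01  9.53592398e-01 -1.61790339e-01]
 [ 0.00000000e+00  0.00000000e+00  0.00000000e+00  1.00000000e+00]]
```

View pics/w1.png

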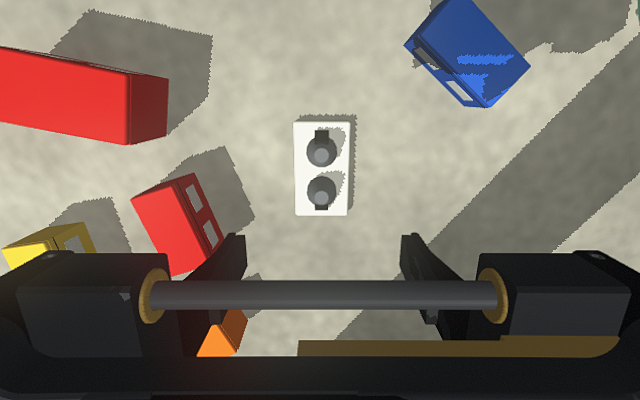

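Emit:
servo_tool(
  rows=[-1,-0.0125,-0.0337,0,0,-1,-0.0125,-0.0337,0,0,-1,-0.0125,-0.0337,0,0,-1,-0.0125,-0.0337,0,0,-1,-0.0125,-0.0337,0,0],
)

```text
time: 3.57
position: [0.4665, 0.1023, 0.2226]
tool_rot: [0.979, -0.203, 0.0, -0.0]
ft_force: [0.5, -0.9, -0.5]
grip_width: 0.087
grip_force: 0.0
```

Emit:
servo_tool(
  rows=[-1,0,0,0,-5.9,-1,0,0,0,-5.9,-1,0,0,0,-5.9,-1,0,0,0,0,-1,0,0,0,0],
)

```text
time: 3.98
position: [0.4666, 0.1009, 0.2225]
tool_rot: [0.999, -0.051, -0.0, 0.0]
ft_force: [-0.2, -0.1, -0.2]
grip_width: 0.0869
grip_force: 0.0
```

```bash
python3 - <<'E'
from fit import *
p=cam("wrist")
m=mask(p,"red_box_mid",(.466,.101,.031))
print([(d["score"],d["at"]) for d in robot.place_of(p,"red_box_mid")])
i=np.argwhere(m>0);print(i.min(0),i.max(0))
x,f=fit([.466,.101,-.1],[(p,m)],BOX);print(x,f)
togo(x[0],x[1],x[2],.02)
E
```

```text
[(0.91, [0.4679, 0.0974, 0.0308]), (0.8, [0.3126, 0.1569, 0.033])]
[126 298] [223 347]
[ 0.46726983  0.10117373 -0.0942117 ] 0.029161155223846436
t 4.1333 tcp [0.4667 0.1005 0.2226] yaw -0.1024 tool shift mm [  0.5  -0.7 202.6] turn deg -0.47 F [-0.9 -0.9 -0.2] w 0.0874
```

Emit:
servo_tool(
  rows=[-1,0,0,0.035,-0.5,-1,0,-0.0005,0.035,0,-1,0,0,0.035,0,-1,0,0,0.035,0,-1,0,0,0.025,0],
)

```text
time: 4.55
position: [0.4659, 0.1009, 0.0553]
tool_rot: [0.999, -0.047, -0.001, 0.0]
ft_force: [0.1, -0.1, 0.7]
grip_width: 0.0872
grip_force: 0.0
```

Emit:
servo_tool(
  rows=[-1,0,0,0.02,0,-1,0,0,0.012,0,-1,0,0,0,0,1,0,0,0,0,1,0,0,0,0],
  newtons=40,
)

```text
time: 4.97
position: [0.4674, 0.1011, 0.0262]
tool_rot: [0.999, -0.046, 0.001, -0.0]
ft_force: [0.6, 0.2, -0.4]
grip_width: 0.0798
grip_force: 0.0
```

Emit:
servo_tool(
  rows=[1,0,0,0,0,1,0,0,0,0,1,0,0,0,0,1,0,0,0,0,1,0,0,0,0],
)

```text
time: 5.38
position: [0.467, 0.1012, 0.0261]
tool_rot: [0.999, -0.046, 0.001, 0.0]
ft_force: [-1.3, -0.8, 3.5]
grip_width: 0.0497
grip_force: 40.0
```

Emit:
servo_tool(
  rows=[1,0,0,-0.015,0,1,0,0,-0.025,0,1,0,0,-0.03,0,1,0,0,-0.03,0,1,0,0,-0.02,0],
)

```text
time: 5.8
position: [0.4669, 0.1014, 0.1475]
tool_rot: [0.999, -0.046, 0.001, -0.0]
ft_force: [0.4, -0.0, -3.1]
grip_width: 0.0498
grip_force: 40.0
```

Emit:
servo_tool(
  rows=[1,0.001,0.02,0,0,1,0.001,0.03,0,0,1,0.001,0.03,0,0,1,0.001,0.03,0,0,1,0.001,0.03,0,0],
)

```text
time: 6.22
position: [0.4579, -0.0394, 0.1454]
tool_rot: [0.999, -0.046, -0.0, -0.0]
ft_force: [0.7, 0.2, -2.5]
grip_width: 0.0496
grip_force: 40.0
```

Emit:
servo_tool(
  rows=[1,0,0.0247,0,0,1,0,0.012,0,4.5,1,0,0,0,7,1,0,0,0,6.8,1,0,0,0,0],
)

```text
time: 6.63
position: [0.4547, -0.0753, 0.1452]
tool_rot: [0.979, -0.206, -0.001, -0.0]
ft_force: [0.5, 0.4, -3.1]
grip_width: 0.0495
grip_force: 40.0
```

```bash
python3 - <<'E'
from fit import *
o=robot.get_obs()
p=cam("wrist");cv2.imwrite("pics/w2.png",p["pixels"][:,:,::-1])
zb=o["position"][2]-.0261
togo(.4560,-.0752,-.411)
H=[(.1,.05,zb,zb+.062)]
for n in("wrist","top","scene"):
    if n!="wrist": p=cam(n)
    m=mask(p,"red_box_mid",(o["position"][0],o["position"][1],zb+.031))
    if m is None: print(n,"none");continue
    i=np.argwhere(m>0);print(n,i.min(0),i.max(0),fit([.456,-.075,-.41],[(p,m)],H))
E
```

```text
t 6.6833 tcp [ 0.4547 -0.0751  0.1452] yaw -0.4095 tool shift mm [ 1.2 -0.4 -0. ] turn deg 0.09 F [-0.5 -0.4 -3. ] w 0.0498
wrist none
top none
scene [156 253] [223 287] (array([ 0.4542492, -0.0755662, -0.4100234]), np.float64(0.16556131839752197))
```

View pics/w2.png

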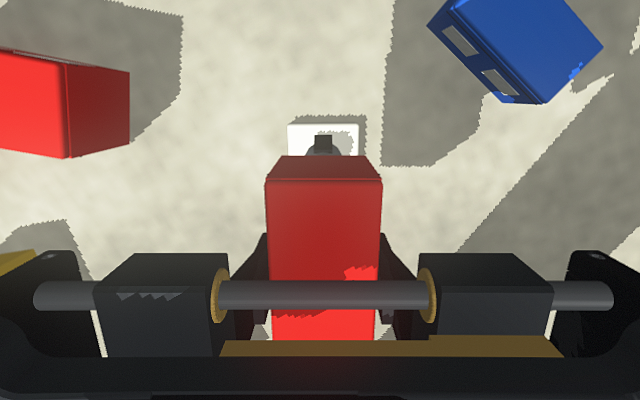

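The held box (front top edge at row 181, columns 265–383) lines up with the white base (columns 288–358). I'll check the box's offset along its length.

```bash
python3 - <<'E'
from fit import *
p=cam("wrist");zb=.1452-.0261
P=proj(corners([.4547,-.0751,-.4095],.1,.05,zb,zb+.062),p)
print(np.round(P[4:],1).tolist())
P=proj(corners([.4547+.005*np.cos(.41),-.0751-.005*np.sin(.41),-.4095],.1,.05,zb,zb+.062),p)
print(np.round(P[4:],1).tolist())
P=proj(corners([.456,-.0752,-.411],.116,.066,0,.014),p);print(np.round(P[4:],1).tolist())
g=p["pixels"].astype(int);red=(g[:,:,0]>g[:,:,1]*2.5)&(g[:,:,0]>60)
c=324;print("red col",[(r,g[r,c].tolist()) for r in list(range(150,160))+list(range(176,186))])
w=g.min(2)
print("top rows of base",[(r,g[r,300].tolist()) for r in range(118,128)])
print("base cols row135",np.where(w[135,250:400]>190)[0][[0,-1]]+250,"red cols row 185",np.where(red[185,200:450])[0][[0,-1]]+200)
E
```

```text
[[366.6, 155.3], [386.2, 182.3], [282.8, 155.2], [264.5, 182.2]]
[[366.9, 146.9], [387.0, 170.4], [282.5, 146.8], [263.9, 170.3]]
[[358.7, 123.1], [360.3, 124.4], [288.8, 123.0], [287.2, 124.2]]
red col [(150, [74, 69, 64]), (151, [77, 74, 69]), (152, [81, 79, 74]), (153, [88, 88, 84]), (154, [89, 87, 83]), (155, [101, 73, 68]), (156, [115, 64, 56]), (157, [110, 61, 54]), (158, [113, 64, 57]), (159, [112, 64, 56]), (176, [108, 55, 49]), (177, [110, 54, 47]), (178, [148, 57, 50]), (179, [157, 59, 52]), (180, [103, 51, 45]), (181, [122, 53, 48]), (182, [137, 55, 48]), (183, [146, 54, 47]), (184, [153, 55, 49]), (185, [160, 56, 49])]
top rows of base [(118, [137, 135, 122]), (119, [143, 142, 127]), (120, [144, 143, 128]), (121, [146, 144, 129]), (122, [138, 136, 122]), (123, [138, 136, 126]), (124, [181, 180, 168]), (125, [233, 232, 221]), (126, [252, 252, 245]), (127, [255, 255, 252])]
base cols row135 [250 382] red cols row 185 [275 381]
```

Emit:
servo_tool(
  rows=[1,0.0012,-0.0004,0.01,0,1,0,0,0.02,0,1,0,0,0.02,0,1,0,0,0.015,0,1,0,0,0,0],
  newtons=60,
)

```text
time: 7.4
position: [0.455, -0.0744, 0.0784]
tool_rot: [0.979, -0.204, -0.003, -0.001]
ft_force: [-0.1, 0.1, -3.0]
grip_width: 0.0498
grip_force: 60.0
```

Emit:
servo_tool(
  rows=[1,0,0,0.005,0,1,0,0,0.005,0,1,0,0,0.004,0,1,0,0,0.004,0,1,0,0,0,0],
)

```text
time: 7.82
position: [0.4566, -0.0752, 0.0623]
tool_rot: [0.979, -0.204, -0.0, -0.0]
ft_force: [0.1, -0.3, -3.1]
grip_width: 0.0496
grip_force: 60.0
```

Box is over the studs without touching (8 mm past the stud tops). Continue gently.

Emit:
servo_tool(
  rows=[1,0,0,0.004,0,1,0,0,0.004,0,1,0,0,0.004,0,1,0,0,0.002,0,1,0,0,0,0],
)

```text
time: 8.23
position: [0.4569, -0.0753, 0.0483]
tool_rot: [0.979, -0.204, 0.0, 0.0]
ft_force: [0.8, -0.3, -1.7]
grip_width: 0.0492
grip_force: 60.0
```

Emit:
servo_tool(
  rows=[1,0,0,0.002,0,1,0,0,0.002,0,1,0,0,0.002,0,1,0,0,0.001,0,1,0,0,0,0],
)

```text
time: 8.65
position: [0.4568, -0.0753, 0.0414]
tool_rot: [0.979, -0.204, 0.0, 0.0]
ft_force: [-0.3, 0.6, -2.2]
grip_width: 0.0495
grip_force: 60.0
```

Emit:
servo_tool(
  rows=[1,0,0,0.001,0,1,0,0,0.001,0,1,0,0,0,0],
)

```text
time: 8.9
position: [0.4567, -0.0753, 0.0401]
tool_rot: [0.979, -0.204, 0.0, 0.0]
ft_force: [-1.6, 0.5, 6.5]
grip_width: 0.0497
grip_force: 60.0
```

Emit:
servo_tool(
  rows=[1,0,0,0.001,0,1,0,0,0,0],
)

```text
time: 9.07
position: [0.4568, -0.0753, 0.04]
tool_rot: [0.979, -0.204, 0.001, 0.0]
ft_force: [-2.7, -0.4, 15.8]
grip_width: 0.0499
grip_force: 60.0
```

```bash
python3 - <<'E'
from fit import *
o=robot.get_obs();print(o["position"],o["ft_force"])
p=cam("scene");cv2.imwrite("pics/s3.png",cv2.resize(p["pixels"][160:310,180:380,::-1],(800,600),interpolation=cv2.INTER_CUBIC))
E
```

```text
[ 0.45677222 -0.07528527  0.04002662] [-2.72535444 -0.39497985 15.81145799]
```

View pics/s3.png

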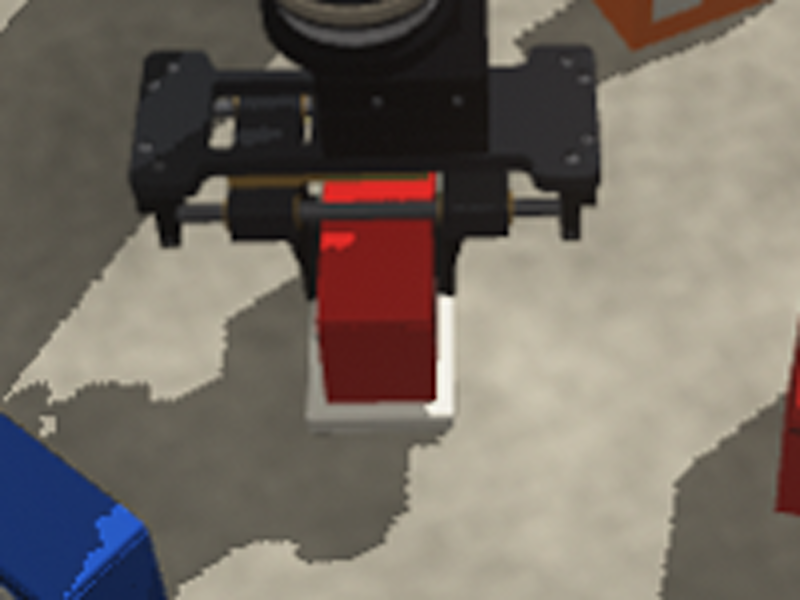

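Emit:
servo_tool(
  rows=[1,0,0,0.001,0,1,0,0,0,0],
)

```text
time: 9.28
position: [0.4568, -0.0753, 0.04]
tool_rot: [0.979, -0.204, 0.001, 0.0]
ft_force: [-3.9, 1.1, 26.1]
grip_width: 0.0496
grip_force: 60.0
```

Emit:
servo_tool(
  rows=[1,0,0,-0.003,0,1,0,0,0,0,-1,0,0,0,0,-1,0,0,0,0,-1,0,0,0,0],
)

```text
time: 9.7
position: [0.4565, -0.0752, 0.0402]
tool_rot: [0.979, -0.204, -0.0, -0.0]
ft_force: [-0.4, -1.2, 0.3]
grip_width: 0.062
grip_force: 0.0
```

Emit:
servo_tool(
  rows=[-1,0,0,0,0,-1,0,0,0,0,-1,0,0,0,0],
)

```text
time: 9.95
position: [0.4566, -0.0752, 0.0403]
tool_rot: [0.979, -0.204, -0.0, -0.0]
ft_force: [0.2, 0.5, 0.2]
grip_width: 0.0814
grip_force: 0.0
```

Released. Retract upward, then check.

Emit:
servo_tool(
  rows=[-1,0,0,0,0,-1,0,0,-0.015,0,-1,0,0,-0.03,0,-1,0,0,-0.035,0,-1,0,0,-0.035,0],
)

```text
time: 10.37
position: [0.4558, -0.0749, 0.1563]
tool_rot: [0.979, -0.204, -0.001, -0.0]
ft_force: [0.9, -0.4, -0.4]
grip_width: 0.087
grip_force: 0.0
```

Emit:
servo_tool(
  rows=[-1,0,0,-0.035,0,-1,0,0,-0.03,0,-1,-0.02,0,0,0,-1,0,0,0,0,-1,0,0,0,0],
)

```text
time: 10.78
position: [0.4373, -0.0667, 0.2205]
tool_rot: [0.979, -0.204, -0.0, -0.0]
ft_force: [1.3, -0.4, -0.7]
grip_width: 0.0866
grip_force: 0.0
```

```bash
python3 - <<'E'
from fit import *
p=cam("wrist");s=cam("scene")
im=s["pixels"][:,:,::-1].copy();cv2.imwrite("pics/s4.png",cv2.resize(im[190:290,220:350],(780,600),interpolation=cv2.INTER_CUBIC))
for z in(.014,.022):
  V=[(q,m) for q in(p,s) if (m:=mask(q,"red_box_mid",(.456,-.075,.045))) is not None]
  print(z,[fit([.456,-.075,-.41],v,[(.1,.05,z,z+.062)]) for v in [V]+[[a] for a in V]])
E
```

```text
0.014 [(array([ 0.4559437 , -0.07472505, -0.40837167]), np.float64(0.052981287240982056)), (array([ 0.45692638, -0.07407922, -0.4106275 ]), np.float64(0.027100980281829834)), (array([ 0.45408592, -0.0753291 , -0.39999791]), np.float64(0.028256356716156006))]
0.022 [(array([ 0.45887279, -0.07596318, -0.40383168]), np.float64(0.062328070402145386)), (array([ 0.45725422, -0.07482631, -0.39946507]), np.float64(0.06960058212280273)), (array([ 0.45952495, -0.07654349, -0.39935961]), np.float64(0.0432506799697876))]
```

View pics/s4.png

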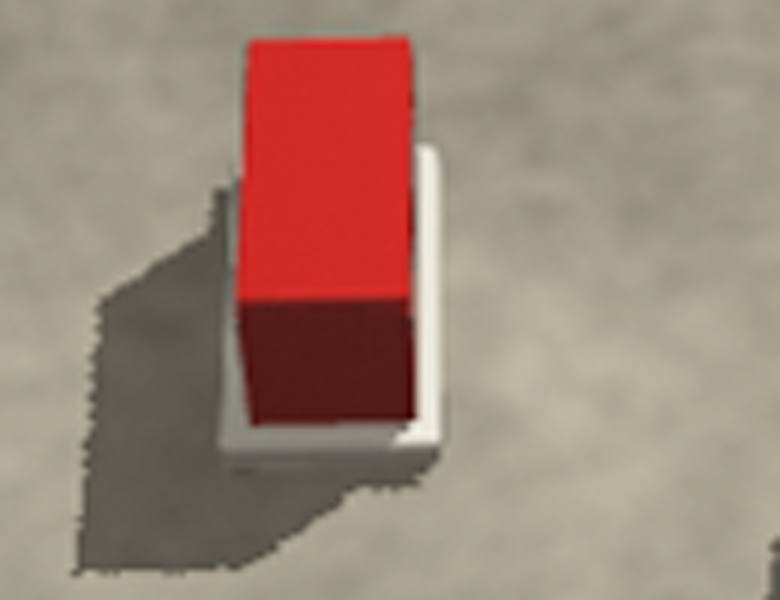

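The box fits the flush height (z 14 mm) far better than 8 mm proud, and it is centred and aligned on the base, with the gripper clear. I'm handing in.

```bash
python3 -c "
from rig import robot
print(robot.hand_in())"
```

```text
the job is handed in; nothing more can be done
None
```

I pressed the small red spice box onto the white base until it stopped at its home height and let go. After release the cameras showed it flush and aligned, the yellow and blue boxes weren't touched, and I handed the job in at about 11 s, with no verdict returned.

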